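# Lock the high-chair tray with its push-and-turn wheel

## Robot

A 6-joint arm with a two-finger parallel gripper is mounted at the origin on the work surface. World frame = base frame: x ahead of the robot, y to its left, z up, the work surface at z = 0. Lengths are in mm, angles in degrees, forces in N, time in s.
With the tool pointing down it reaches from about 350 to 850 mm from the base axis. Payload 8.1 kg.
Tool frame: the origin (TCP) lies midway between the tips of the shut fingers; the grasp point (between the pads) lies 19 mm behind it; z points along the fingers, y is the line along which they close (so a half turn about z gives the same grasp; the last joint's range is limited). The gripper opens to 85 mm and grips with 20 to 120 N. Pads are 22 mm wide; open, the fingers measure 114 mm over their backs; the gripper's body (76 mm by 85 mm) begins 54 mm behind the grasp point. The pads swing forward as they close: fully open they stand 13 mm farther back than shut.
Start: joints at [-78.747, 7.471, 85.268, -0, 87.261, -4.893], TCP at [166.871, -576.333, 231.292] pointing down, gripper open.
Joint ranges: [-169.43, 169.43], [-51.17, 129.36], [1.28, 143.12], [-76.62, 256.62], [0, 156.53], [-152.29, 152.29]. Speed limits (degrees/s): [136.94, 136.94, 159.86, 180, 180, 180].

## Interface

Orientations are given as [roll, pitch, yaw] about the fixed x, y, z axes, in that order (R = Rz(yaw) Ry(pitch) Rx(roll)).
In Python, from bench import sense, snapshot, order, finder gives the robot as it stands.
- The arm moves only by the tool send_rows, never from a script. Its argument "steps" is a list of rows, each a list of 2 entries, a list of its own where there are three numbers: the shift along the world's x, y, z in units of 30 mm (1.0 is 30 mm), then the turn, a rotation vector about the world's x, y, z in rad. In form: [[[dx, dy, dz], [wx, wy, wz]], ...]. A call has 1 to 10 rows; each row is the pose to reach, as a shift and turn from the pose commanded when the call began; what a row does not reach only later rows make up. A row lasts 1/8 s, in which the tool goes at most 62.5 mm and 10.7 degrees, less where a joint would pass 70% of its speed; a pose out of reach is approached as far as the arm can. A call with a gripper value outside its range is refused whole. "fingers" is the closure, from 0 (fully open) to 1 (shut), set as the call begins (left out, the last holds). The fingers move at their own pace and stop on an object; "squeeze" is the grip in N (left out, the last holds). Time passes only in rows, so rows that repeat a pose let the fingers close. It gives the time, the measured TCP pose, the force, the opening and the grip force at its end, in the units of the state.
- sense(): the state, without advancing time (a new reading comes with each control period).
- snapshot(name): name is "side" or "top" or "wrist"; returns a dict with "img" (420x560x3 uint8, red, green, blue), "K" (3x3 intrinsics, pixels), "k1" (the pictures are not rectified: a ray, as slopes to the right and down, at radius r is drawn at 1 + k1 r^2 times it, then the intrinsics apply), "pose" (4x4, takes a point from camera to world coordinates). Camera axes: x right, y up, looking along -z (the intrinsics and any distortion apply to the point x, -y, -z); pixel columns grow to the right and rows downward; lengths in mm; the calibration is good to about 2 mm. A picture is of the moment at which its call begins. There is no depth.
- order.hand_in(): hands the job in; it is judged then, once.
Trained networks look in the newest picture that a camera, given by its name, has taken for a name from the list of things; names that differ only in an ending like _2 or _b are one class to them, and where a whole thing is asked for, a point or a joint stands for the part that bears it (a point fixed in the world has none). Each returns a list of dicts, best first, with "confidence" (0 to 1); they miss things now and then, are a little off and sometimes report something else, mostly with a low value. They report only what shows in the picture. A call takes as long as a camera call.
- finder.find_in(label, camera): "box" ([left, top, width, height] as shares, 0 to 1, of the picture: columns of its width, rows of its height, round what is visible of it).
- finder.trace(label, camera): "mask" (420x560 bool, what is visible of it) and "box" ([left, top, width, height] as shares, 0 to 1, of the picture: columns of its width, rows of its height, round what is visible of it).
- finder.pinpoint(label, camera): "at" ([column, row] as shares, 0 to 1, of the picture: columns of its width, rows of its height: a listed point, or the origin of a listed thing).
The state is a dict: "time": time; "joint_pos": joint angles; "qd": joint speeds; "joint_efforts": joint torques, N m; "tool_pos": TCP position; "tcp_rot": TCP orientation; "ft_force": force on the tool from outside, world axes, zero at the start; "wrist_torque": the same for the moment, N m; "finger_gap": finger opening in mm; "grip_force": force on a finger pad.
Only numpy, scipy, OpenCV 4.12 (cv2) and the standard library are available. Lean on these libraries where they do the work, as an engineer would, in place of code of your own. Each camera call takes 0.05 s, during which the arm holds its last target. There are 200 camera calls.

## Task

Lock the high-chair tray: push the grey wheel down only until you feel it touch bottom, keep it down while you turn it so that the pointer on its far rim faces the tall peg (not the low stub), then let go so that it springs all the way up into its notch there. Be gentle: neither ram the wheel down nor twist it against its lock, and leave the other things on and around the tray where they are.

Things in the scene. Friction and masses are not known exactly. Their poses are not given: they have to be found in the camera images.
- base: White round base of the lock, fixed to the charcoal tray: a 184 mm wide, 6 mm thick flange with a 132 mm wide drum, 20 mm high, on it. With the wheel up, the wheel's flat top is 52 mm above this origin. Origin: centre of its underside, on the tray's face and on the wheel's axis; z up; x points away from the robot, to the middle of the range between the two pegs.
- wheel: The grey wheel, 110 mm across, 32 mm thick, axis upright, with a knurled edge. On its flat top stands one straight grip bar, 70 mm long, 16 mm wide, 28 mm high (from about 31 to 59 mm above the origin), running along the line of the pointer through the wheel's centre. Origin: centre of the wheel's underside on its axis (the flat top is 32 mm above it); x points along the bar to the pointer; it turns and sinks with the wheel.
- grip (a point): Point half-way up the middle of the grip bar, on the wheel's axis, 13 mm above the wheel's flat top. Grip across the 16 mm width.
- pointer_tip (a point): Tip of the pointer, a 6 mm wide tab on the wheel's far rim (away from the robot at the start), 71 mm from the axis, 28 mm above the wheel's underside.
- sight (a point): A point in the air 11 mm beyond the pointer's tip, 82 mm from the axis: it lies over the middle of the peg that the pointer faces squarely.
- tall_peg: The tall steel peg on the base's flange, 10 mm thick and 40 mm high, the LOCKED mark. Origin: centre of its foot, 82 mm from the wheel's axis, at +0.95 or -0.95 rad from the base's x (either side). It does not move.
- low_stub: The low steel stub, 10 mm thick and 10 mm high, the RELEASED mark, on the other side of the base's x. Origin: centre of its foot.
- turn (a joint): Turn of the wheel, rad, counter-clockwise seen from above; 0: pointer along the base's x. Range -1.5 to 1.5. Friction about 0.06 N m. Up, the wheel is caught by a tooth: near 0 it has 0.22 rad of play either way, and at each of the pegs (+0.95 and -0.95) is a notch with about 0.05 rad of play either way; elsewhere it cannot come up.
- press (a joint): How far the wheel is pushed down, m; 0: up. A return spring pushes it up with about 4.7 N at the top and 0.15 N more for each mm. The tooth comes free at a depth that differs from lock to lock, 3 to 16 mm, and cannot be seen; 1.5 mm below that the wheel meets a firm rubber bottom, about 10 N for each mm. More than 14 N on that bottom, or of the tooth (45 mm from the axis) on its lock, breaks the lock.
- bowl: Bamboo bowl, 110 mm wide, 45 mm high, stands on the tray; leave alone. Origin: centre of its underside.
- cup: Silicone stacking cup, 60 mm wide, 50 mm high, on the tray; leave alone. Origin: centre of its underside.
- spoon: Steel spoon, 150 mm long, lies on the tray along its x; leave alone.
- teether: Wooden teething ring, 60 mm wide, 12 mm high, on the tray beyond the lock; leave alone. Origin: centre of its underside.
- sippy: Drinking bottle, 64 mm wide, 130 mm high, beside the tray; leave alone. Origin: centre of its underside.
- snack_jar: Glass snack jar, 80 mm wide, 90 mm high, beside the tray; leave alone. Origin: centre of its underside.
- moon_light: Moon-shaped night light on a foot with a toggle, about 70 x 100 mm, 135 mm high, beside the tray; leave alone. Origin: centre of its underside.

How it is judged:
By the outcome, as a careful person would: the job done as asked, in the order asked, and still so for the second after the job is handed in, with the robot touching nothing.
It also fails if it takes over 37 s, if anything falls off the work surface, if the arm or the gripper's body presses on something with over 40 N, if the wrist force passes 120 N, or if a joint passes its speed limit or range.

## Working session

There is one attempt and no reset: what is moved stays moved. The work goes in short steps, Python scripts to look and compute and a tool call to move; the robot and the scene stay as the last step left them, time stands still between calls to the robot, and variables do not carry over. Pictures are saved under pics/ and viewed, at most 10 in all, crops included, and the job is handed in when it is done.

Besides the shell and the picture viewer there is one more tool, called after "Request:" as name(argument=value, ...) on one line, values as JSON. send_rows: Moves the arm, as the interface text tells. Its arguments: {"type":"object","properties":{"steps":{"type":"array"},"fingers":{"type":"number"},"squeeze":{"type":"number"}},"required":["steps"]}

```bash
mkdir -p pics; cat > h.py <<'E'
import numpy as np, cv2
from bench import sense, snapshot, order, finder
def ray(s,px):
    K=np.array(s["K"]);d=((np.array(px)-K[:2,2])/[K[0,0],K[1,1]])
    u=d.copy()
    for _ in range(30): u=d/(1+s["k1"]*(u@u))
    P=np.array(s["pose"]);v=P[:3,:3]@np.array([u[0],-u[1],-1]);return P[:3,3],v/np.linalg.norm(v)
def proj(s,X):
    P=np.array(s["pose"]);K=np.array(s["K"]);c=P[:3,:3].T@(np.array(X)-P[:3,3]);u=np.array([c[0],-c[1]])/-c[2]
    u=u*(1+s["k1"]*(u@u));return u*[K[0,0],K[1,1]]+K[:2,2]
def tri(rs):
    A=sum(np.eye(3)-np.outer(v,v) for o,v in rs);b=sum((np.eye(3)-np.outer(v,v))@o for o,v in rs)
    X=np.linalg.solve(A,b);return X,[round(float(np.linalg.norm(np.cross(X-o,v))),1) for o,v in rs]
E
python3 - <<'E'
from h import *
print(sense())
S={}
for c in ["side","top"]:
    S[c]=snapshot(c);print(c,S[c]["K"],S[c]["k1"],np.round(S[c]["pose"],2).tolist())
cv2.imwrite("pics/a.png",cv2.cvtColor(np.vstack([S["side"]["img"],S["top"]["img"]]),cv2.COLOR_RGB2BGR)[:, :] if 0 else cv2.resize(cv2.cvtColor(np.hstack([S["side"]["img"],S["top"]["img"]]),cv2.COLOR_RGB2BGR),(800,300)))
for c in S: cv2.imwrite(f"pics/{c}.png",cv2.cvtColor(S[c]["img"],cv2.COLOR_RGB2BGR))
for n in ["base","wheel","grip","pointer_tip","sight","tall_peg","low_stub","bowl","cup","teether"]:
    R=[]
    for c in S:
        p=finder.pinpoint(n,c)
        if p:
            px=np.array(p[0]["at"])*[560,420];R.append(ray(S[c],px));print(n,c,px.round(1),[round(q["confidence"],2) for q in p])
    if len(R)==2: print(n,*tri(R))
E
```

```text
{'time': 0.0, 'joint_pos': array([-7.87476001e+01,  7.51489279e+00,  8.53295138e+01,  3.52271597e-04,
        8.72616577e+01, -4.89296011e+00]), 'qd': array([0.01018775, 0.01210067, 0.02578326, 0.01619881, 0.06196693,
       0.03651375]), 'joint_efforts': array([-1.24955426e-03, -5.69405651e+01, -5.00551879e+01, -2.03020036e-04,
        1.53276353e-02, -2.66347183e-05]), 'tool_pos': array([ 166.7618537 , -575.78619714,  230.24443052]), 'tcp_rot': array([-1.79894352e+02, -9.39725095e-03,  1.61453342e+01]), 'ft_force': array([-0.77168178, -0.04913899, -0.09435069]), 'wrist_torque': array([-0.03197689,  0.02816254, -0.0189091 ]), 'grip_force': 0.0, 'finger_gap': 85.14319408499581}
side [[520.47311091   0.         279.91772571]
 [  0.         520.47311091 207.90133614]
 [  0.           0.           1.        ]] -0.14758085800394227 [[-0.76, 0.42, -0.5, -154.36], [-0.66, -0.5, 0.56, 856.91], [-0.01, 0.75, 0.66, 1050.49], [0.0, 0.0, 0.0, 1.0]]
top [[501.67554409   0.         274.18343005]
 [  0.         501.67554409 205.68924499]
 [  0.           0.           1.        ]] -0.01368194908064
[... 458 characters left out ...]
.86702859  70.01868367] [3.1, 3.1]
pointer_tip side [290.3 215.7] [0.96]
pointer_tip top [268.6 209.3] [0.91]
pointer_tip [563.41105701  17.17923735  60.32843108] [7.6, 7.6]
sight side [289.3 214.4] [0.97, 0.74]
sight top [271.4 204.9] [0.56]
sight [574.75401645   9.55928008  53.76626273] [8.5, 8.5]
tall_peg top [ 80.3 198.8] [0.65, 0.5]
bowl side [265.1 276.3] [0.6]
bowl top [202.7 237.6] [0.59]
bowl [498.33427017 192.6242      -0.64739228] [3.2, 3.2]
cup side [344.3 220.3] [0.89]
cup top [324.2 255. ] [0.75]
cup [ 458.60763046 -123.89447444    4.05128879] [2.6, 2.6]
teether side [271.9 223.4] [0.5]
teether top [269.9 192.3] [0.66]
teether [624.13464557  18.15996854  -6.35751225] [0.5, 0.5]
```

View pics/side.png

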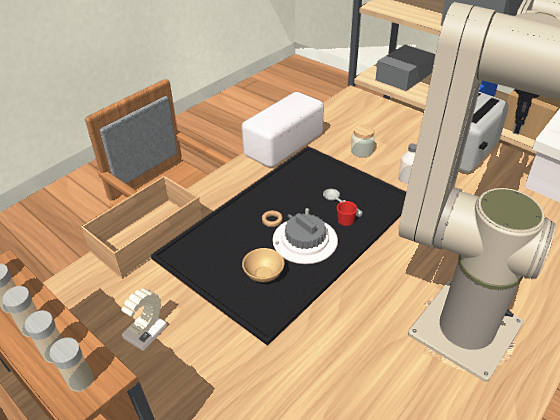

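View pics/top.png

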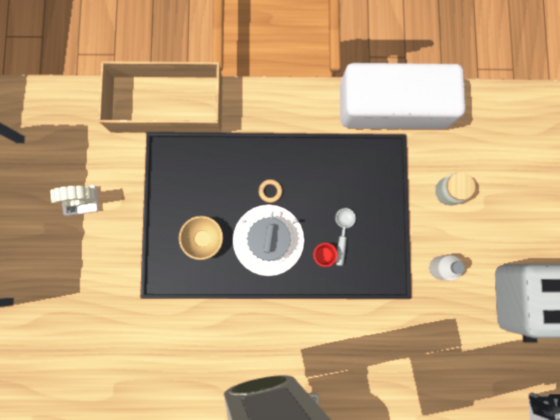

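The pictures show the lock near (268,238) in the top view, with the bowl to its left, the cup and spoon to its right and the teether beyond. The peg needs a closer look.

```bash
python3 - <<'E'
import cv2,numpy as np
t=cv2.imread("pics/top.png")[195:285,225:315];s=cv2.imread("pics/side.png")[195:270,262:352]
t=cv2.resize(t,(400,400),interpolation=cv2.INTER_CUBIC);s=cv2.resize(s,(400,333),interpolation=cv2.INTER_CUBIC)
o=np.zeros((400,800,3),np.uint8);o[:,:400]=t;o[:333,400:]=s;cv2.imwrite("pics/c.png",o)
E
```

```text
(no output)
```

View pics/c.png

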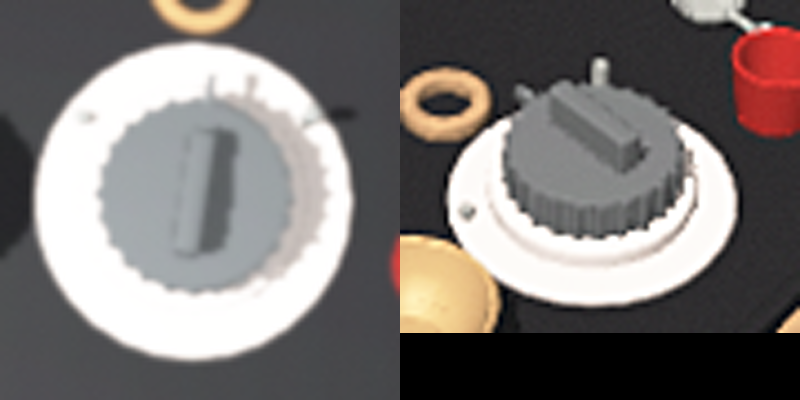

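The tall peg, with its long shadow, is on the right (−y) side at about crop pixel (308,115). The low stub is on the left at (87,117). So the wheel turns clockwise. I'll move above it with the tool yaw near 180° so joint 6 has room.

Request:
send_rows(steps=[[[0.7,1.2,0.5],[0,0,0.17]],[[1.4,2.5,1.0],[0,0,0.34]],[[2.1,3.8,1.5],[0,0,0.51]],[[2.8,5.1,2.0],[0,0,0.68]],[[3.5,6.4,2.3],[0,0,0.85]],[[4.2,7.7,2.3],[0,0,1.02]],[[4.9,9,2.3],[0,0,1.19]],[[5.6,10.3,2.3],[0,0,1.36]],[[6.3,11.6,2.3],[0,0,1.53]],[[7,12.9,2.3],[0,0,1.7]]])

```text
time: 2.35
tool_pos: [377.4, -188.0, 300.6]
tcp_rot: [180.0, 0.0, 113.9]
ft_force: [0.4, -0.7, -0.2]
finger_gap: 85.4
grip_force: 0.0
```

Request:
send_rows(steps=[[[0.7,1.2,0],[0,0,0.17]],[[1.4,2.4,0],[0,0,0.34]],[[2.1,3.6,0],[0,0,0.51]],[[2.8,4.8,0],[0,0,0.68]],[[3.4,5.8,0],[0,0,0.85]],[[3.8,6.5,0],[0,0,1.02]],[[3.9,6.9,0],[0,0,1.1]],[[3.9,6.9,0],[0,0,1.1]]])

```text
time: 3.35
tool_pos: [493.9, 18.4, 300.2]
tcp_rot: [180.0, -0.0, 176.6]
ft_force: [0.1, -0.4, -0.4]
finger_gap: 85.5
grip_force: 0.0
```

```bash
cat > m.py <<'E'
from h import *
import sys
st=sense();print(st["time"],st["tool_pos"],st["tcp_rot"],st["joint_pos"].round(1),st["ft_force"].round(2))
S={c:snapshot(c) for c in ["wrist","top","side"]}
print(np.round(S["wrist"]["pose"],2).tolist())
cv2.imwrite(sys.argv[1],cv2.cvtColor(S["wrist"]["img"],cv2.COLOR_RGB2BGR))
for n in ["base","wheel","grip","pointer_tip","sight","tall_peg","low_stub"]:
    R=[]
    for c in S:
        p=finder.pinpoint(n,c)
        if p:
            px=np.array(p[0]["at"])*[560,420];r=ray(S[c],px);R.append(r)
            print(n,c,px.round(1),[round(q["confidence"],2) for q in p],"at z15:",(r[0]+r[1]*(15-r[0][2])/r[1][2]).round(1))
    if len(R)>1: print(n,*tri(R))
E
python3 m.py pics/w1.png
```

```text
3.35 [493.92067171  18.36443617 300.22446931] [ 1.79997980e+02 -1.13011636e-02  1.76629104e+02] [ -3.8 -10.1  95.5   0.   94.7 -90.4] [ 0.14 -0.44 -0.45]
[[0.06, -0.95, -0.3, 418.95], [1.0, 0.06, 0.02, 23.77], [-0.0, -0.3, 0.95, 443.32], [0.0, 0.0, 0.0, 1.0]]
base wrist [279.1 167.2] [0.95] at z15: [499.1  18.7  15. ]
base top [268.2 240.7] [0.71] at z15: [492.6  21.9  15. ]
base side [307.2 241.2] [0.71, 0.65] at z15: [483.3  26.6  15. ]
base [494.89031528  19.2007912    4.27555942] [6.1, 3.1, 4.9]
wheel wrist [282.9 167.9] [0.74] at z15: [500.2  23.2  15. ]
wheel top [268.3 239.4] [0.75] at z15: [496.   21.7  15. ]
wheel side [302.3 239.7] [0.89] at z15: [497.8  30.8  15. ]
wheel [500.07834515  23.29575685   7.93638203] [1.4, 4.0, 2.9]
grip wrist [281.7 177.8] [0.76] at z15: [512.1  21.   15. ]
grip top [269.3 238.9] [0.9] at z15: [497.3  19.   15. ]
grip side [304.8 221.9] [0.9, 0.5] at z15: [539.1 -31.8  15. ]
grip [496.33155096  20.92652898  77.85006687] [2.1, 3.2, 1.4]
pointer_tip wrist [276.2 236.4] [0.59] at z15: [587.    9.8  15. ]
pointer_tip side [288.2 213.1] [0.64] at z15: [601.7 -30.   15. ]
pointer_tip [567.45442079  11.08695932  62.91108901] [0.7, 0.7]
sight wrist [273.9 244. ] [0.76] at z15: [597.1   6.2  15. ]
sight side [288.5 210.3] [0.68] at z15: [609.1 -40.4  15. ]
sight [571.40294692   7.60071021  70.27289308] [2.7, 2.7]
tall_peg wrist [230.2 206.4] [0.53] at z15: [544.1 -44.3  15. ]
low_stub wrist [340.1 206. ] [0.55] at z15: [551.6  90.7  15. ]
low_stub top [269.7 238.1] [0.44, 0.22] at z15: [499.4  18.   15. ]
low_stub [472.56517867  33.25364109 299.1392051 ] [15.8, 15.8]
```

View pics/w1.png

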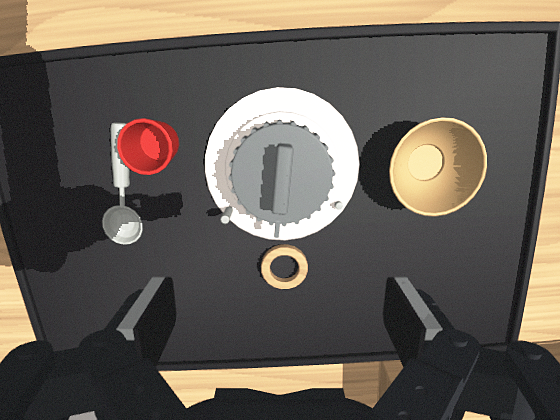

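```bash
cat > fit.py <<'E'
from h import *
from scipy.optimize import least_squares
S={c:snapshot(c) for c in ["wrist","top","side"]};C={}
for c in S:
    g=S[c]["img"].astype(int); seed=proj(S[c],[496,20,20])
    m=((g.min(2)>175)&(g.max(2)-g.min(2)<25)).astype(np.uint8)
    n,l,st,ce=cv2.connectedComponentsWithStats(m)
    k=min((i for i in range(1,n) if st[i,4]>300),key=lambda i:np.linalg.norm(ce[i]-seed))
    h=cv2.convexHull(cv2.findContours((l==k).astype(np.uint8),0,1)[0][0])[:,0].astype(float)
    C[c]=h; print(c,st[k],seed)
t=np.linspace(0,2*np.pi,721)
def res(p,cs):
    r=[]
    for c in cs:
        q=np.array([proj(S[c],[p[0]+92*np.cos(a),p[1]+92*np.sin(a),p[2]+6]) for a in t[::6]])
        hull=q.astype(np.float32).reshape(-1,1,2)
        r+=[cv2.pointPolygonTest(hull,(float(x),float(y)),True)-.3 for x,y in C[c]]
    return r
for cs in (["wrist"],["top"],["side"],["wrist","top","side"]):
    f=least_squares(res,[496,20,10],args=(cs,),loss="soft_l1");print(cs,f.x.round(1),np.std(f.fun).round(2))
# bar trace direction
for c in S:
    for n in ["tall_peg","low_stub","pointer_tip"]:
        for q in finder.trace(n,c)[:1]:
            ys,xs=np.nonzero(q["mask"]);print(c,n,round(q["confidence"],2),len(xs),xs.min(),xs.max(),ys.min(),ys.max())
w=S["wrist"]["img"][80:250,195:370];cv2.imwrite("pics/w2.png",cv2.cvtColor(cv2.resize(w,(617,600),interpolation=cv2.INTER_CUBIC),cv2.COLOR_RGB2BGR))
E
python3 fit.py
```

```text
wrist [ 206   87  154  153 9505] [280.64288151 165.31436303]
top [ 237  244   66   32 1091] [268.94033466 239.29236424]
side [ 273  222   64   42 1199] [305.21008783 236.67907493]
['wrist'] [500.   20.6  10. ] 1.3
['top'] [494.1  20.   10. ] 2.55
['side'] [494.1  20.   10. ] 1.07
['wrist', 'top', 'side'] [499.2  21.3   9.6] 1.86
wrist tall_peg 0.45 148 222 234 206 222
wrist low_stub 0.53 59 335 343 201 209
wrist pointer_tip 0.8 8424 230 334 121 236
top pointer_tip 0.71 387 249 287 246 261
side tall_peg 0.72 1114 284 324 214 246
side pointer_tip 0.57 1196 284 325 213 248
```

View pics/w2.png

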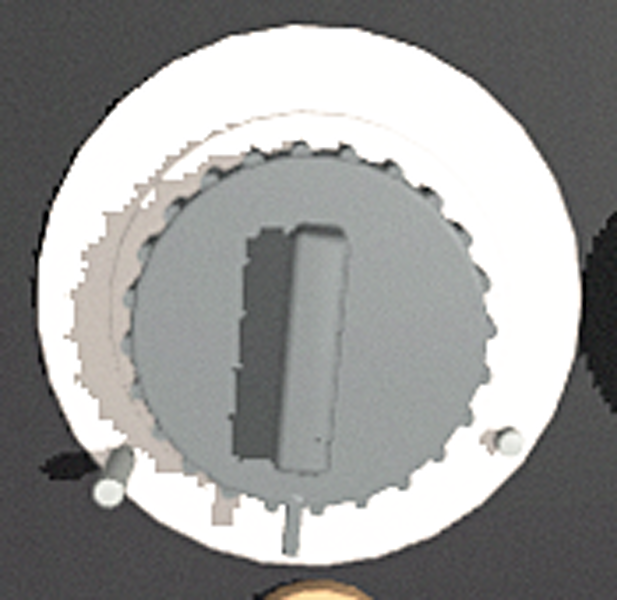

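The zoomed wrist view gives these pixels: peg top (225.9,219.5), stub top (339.6,205.1), pointer tip (277.2,236.8), and bar top running from (285.2,147.2) to (280.9,212.7). I'll fit all of these together.

```bash
cat > fit2.py <<'E'
from h import *
from scipy.optimize import least_squares
s=snapshot("wrist")
P=lambda u,v:np.array([195+(u+.5)/617*175-.5,80+(v+.5)/600*170-.5])
def model(p):
    x,y,z,b,w=p;c=lambda r,a,h:[x+r*np.cos(a),y+r*np.sin(a),z+h]
    a=np.linspace(0,2*np.pi,361);q=np.array([proj(s,c(92,t,6)) for t in a])
    return q,[proj(s,c(82,b-.95,46)),proj(s,c(82,b+.95,16)),proj(s,c(71,w,48)),proj(s,c(35,w,79)),proj(s,c(-35,w,79))]
def res(p,full=False):
    q,m=model(p)
    r=[q[:,0].min()-P(37,0)[0],q[:,0].max()-P(581,0)[0],q[:,1].min()-P(0,24)[1],q[:,1].max()-P(0,565)[1]]
    for a,o in zip(m,[P(109,492),P(510,441),P(290,553),P(303,468),P(320,240)]): r+=list(a-o)
    return np.array(r)
f=least_squares(res,[496,20,10,0,0],diff_step=1e-3,x_scale=[1,1,1,.01,.01],loss="soft_l1")
print(f.x.round(3),np.degrees(f.x[3:]).round(2),res(f.x).round(2))
E
python3 fit2.py
```

```text
[ 4.99744e+02  2.15080e+01  8.29700e+00 -4.00000e-03 -1.40000e-01] [-0.2  -7.99] [-0.12 -0.28  0.35 -0.44  0.18  0.07  0.37  0.53  0.4  -0.55 -0.75  2.
  0.14 -1.62]
```

Request:
send_rows(steps=[[[0.1,0.05,-1.3],[0,0,-0.04]],[[0.19,0.1,-2.8],[0,0,-0.08]],[[0.19,0.1,-4.3],[0,0,-0.08]],[[0.19,0.1,-5.4],[0,0,-0.08]],[[0.19,0.1,-6],[0,0,-0.08]],[[0.19,0.1,-6],[0,0,-0.08]]])

```text
time: 5.95
tool_pos: [498.8, 20.7, 119.3]
tcp_rot: [-180.0, -0.1, 172.0]
ft_force: [0.1, 0.1, -0.4]
finger_gap: 85.3
grip_force: 0.0
```

```bash
python3 m.py pics/w3.png
```

```text
5.95 [498.75948255  20.69844202 119.33582324] [-1.79988297e+02 -1.35160080e-01  1.71988696e+02] [ -3.5  -3.3 108.3  -0.   75.2 -85.5] [ 0.05  0.08 -0.42]
[[0.14, -0.94, -0.3, 424.72], [0.99, 0.13, 0.04, 32.31], [-0.0, -0.3, 0.95, 262.62], [0.0, 0.0, 0.0, 1.0]]
base wrist [275.5 206.8] [0.57] at z15: [497.9  19.2  15. ]
base top [268.4 239.2] [0.95] at z15: [496.6  21.4  15. ]
base side [307.8 238.3] [0.62] at z15: [489.4  16.4  15. ]
base [494.44951182  19.00624284  15.92113607] [3.1, 3.1, 5.7]
wheel wrist [277.5 211.7] [0.92] at z15: [501.7  20.   15. ]
wheel top [266.5 238.2] [0.72] at z15: [499.2  26.3  15. ]
wheel side [304.2 238.2] [0.86] at z15: [497.5  22.6  15. ]
wheel [499.31431584  22.99962147  15.69492113] [3.6, 3.4, 2.0]
grip wrist [280.8 240.1] [0.85] at z15: [523.6  19.4  15. ]
grip top [268.7 190.6] [0.74, 0.54] at z15: [624.9  21.3  15. ]
grip side [306.8 225.7] [0.93] at z15: [524.3 -22.8  15. ]
grip [559.88989118   5.19287637  10.90963733] [34.8, 66.9, 45.4]
pointer_tip wrist [277.6 328.4] [0.75] at z15: [598.6   6.3  15. ]
pointer_tip side [288.7 215.4] [0.85] at z15: [593.8 -23.1  15. ]
pointer_tip [567.05647582  10.67006433  55.95009429] [2.3, 2.3]
sight wrist [274.7 344. ] [0.61] at z15: [613.2   1.8  15. ]
sight side [307.7 239.7] [0.19] at z15: [486.   20.9  15. ]
sight [520.94724141  18.57654305  53.35651263] [50.9, 50.9]
tall_peg wrist [203.6 278.5] [0.72, 0.19] at z15: [546.7 -43.2  15. ]
low_stub wrist [376.6 257.3] [0.55, 0.33] at z15: [547.4  88.3  15. ]
```

View pics/w3.png

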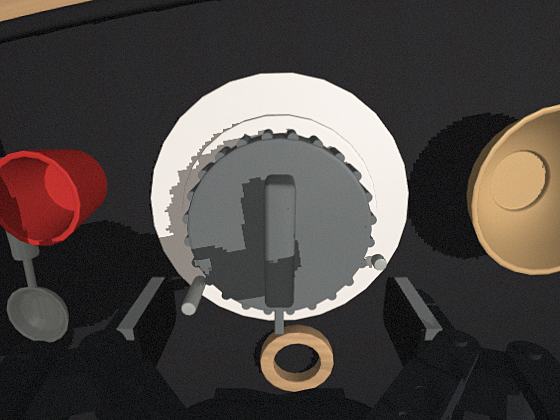

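```bash
sed -e 's/^P=.*/P=lambda u,v:np.array([u,v],float)/' -e 's/P(37,0)/P(151,0)/;s/P(581,0)/P(408.5,0)/;s/P(0,24)/P(0,72.5)/;s/P(0,565)/P(0,318.5)/' -e 's/zip(m,.*\]):/zip(m,[P(188.5,308.5),P(379,262),P(279,334),P(279,304),P(281,180)]):/' fit2.py > fit3.py; python3 fit3.py
```

```text
[ 5.00118e+02  2.18900e+01  9.33100e+00 -5.00000e-03 -1.50000e-01] [-0.31 -8.59] [-0.06 -0.21 -1.68  0.01  0.81 -1.75  0.89  0.35 -0.4  -6.04  0.07  2.69
 -0.6   2.9 ]
```

Request:
send_rows(steps=[[[0.04,0.03,-0.5],[0,0,-0.005]],[[0.04,0.03,-1.2],[0,0,-0.005]],[[0.04,0.03,-1.7],[0,0,-0.005]],[[0.04,0.03,-1.78],[0,0,-0.005]],[[0.04,0.03,-1.78],[0,0,-0.005]],[[0.04,0.03,-1.78],[0,0,-0.005]]])

```text
time: 7.95
tool_pos: [501.5, 21.5, 67.7]
tcp_rot: [180.0, 0.1, 171.7]
ft_force: [-0.2, 0.1, 0.5]
finger_gap: 85.1
grip_force: 0.0
```

Request:
send_rows(steps=[[[0,0,0],[0,0,0]],[[0,0,0],[0,0,0]],[[0,0,0],[0,0,0]],[[0,0,0],[0,0,0]],[[0,0,0],[0,0,0]],[[0,0,0],[0,0,0]]], fingers=1, squeeze=30)

```text
time: 8.7
tool_pos: [500.7, 20.6, 67.2]
tcp_rot: [-179.9, -0.0, 171.7]
ft_force: [-4.1, -6.0, 2.5]
finger_gap: 15.1
grip_force: 35.0
```

```bash
python3 -c "
from h import *
s=sense();print(s['time'],s['tool_pos'],s['tcp_rot'],s['ft_force'],s['wrist_torque'],s['finger_gap'],s['grip_force'])"
```

```text
8.7 [500.71110939  20.59403142  67.20602995] [-1.79907861e+02 -1.64882160e-03  1.71700086e+02] [-4.12008446 -5.99443029  2.53579951] [-0.64406469  0.38311819  0.10440577] 15.120351628239696 35.015020966529846
```

Request:
send_rows(steps=[[[-0.02,-0.02,0],[0,0,0]],[[-0.02,-0.02,0],[0,0,0]]])

```text
time: 8.95
tool_pos: [500.6, 20.5, 67.2]
tcp_rot: [-180.0, 0.1, 171.7]
ft_force: [1.9, -3.7, 1.7]
finger_gap: 15.7
grip_force: 34.7
```

Request:
send_rows(steps=[[[0.005,-0.03,-0.02],[0,0,0]],[[0.005,-0.03,-0.04],[0,0,0]],[[0.005,-0.03,-0.06],[0,0,0]],[[0.005,-0.03,-0.06],[0,0,0]]])

```text
time: 9.45
tool_pos: [500.7, 20.5, 65.4]
tcp_rot: [180.0, 0.0, 171.7]
ft_force: [-0.5, 0.7, 4.4]
finger_gap: 15.5
grip_force: 35.2
```

Request:
send_rows(steps=[[[0,0,-0.02],[0,0,0]],[[0,0,-0.04],[0,0,0]],[[0,0,-0.06],[0,0,0]],[[0,0,-0.06],[0,0,0]]])

```text
time: 9.95
tool_pos: [500.7, 20.5, 63.7]
tcp_rot: [180.0, 0.0, 171.7]
ft_force: [-0.2, -0.6, 5.6]
finger_gap: 15.3
grip_force: 35.3
```

Request:
send_rows(steps=[[[0,0,-0.02],[0,0,0]],[[0,0,-0.02],[0,0,0]]])

```text
time: 10.2
tool_pos: [500.7, 20.4, 63.1]
tcp_rot: [180.0, 0.0, 171.7]
ft_force: [0.4, 1.0, 5.2]
finger_gap: 15.6
grip_force: 35.3
```

Request:
send_rows(steps=[[[0,0,-0.015],[0,0,0]],[[0,0,-0.03],[0,0,0]]])

```text
time: 10.45
tool_pos: [500.7, 20.5, 62.2]
tcp_rot: [180.0, 0.0, 171.7]
ft_force: [-0.5, 0.9, 5.7]
finger_gap: 15.1
grip_force: 35.3
```

Request:
send_rows(steps=[[[0,0,-0.01],[0,0,0]],[[0,0,-0.02],[0,0,0]]])

```text
time: 10.7
tool_pos: [500.7, 20.4, 61.6]
tcp_rot: [180.0, 0.0, 171.7]
ft_force: [-0.7, 0.6, 6.2]
finger_gap: 15.1
grip_force: 35.3
```

Request:
send_rows(steps=[[[0,0,-0.015],[0,0,0]],[[0,0,-0.03],[0,0,0]]])

```text
time: 10.95
tool_pos: [500.7, 20.5, 60.7]
tcp_rot: [180.0, 0.0, 171.7]
ft_force: [-1.2, 0.6, 5.9]
finger_gap: 15.5
grip_force: 35.3
```

Request:
send_rows(steps=[[[0,0,-0.015],[0,0,0]],[[0,0,-0.03],[0,0,0]]])

```text
time: 11.2
tool_pos: [500.7, 20.4, 59.8]
tcp_rot: [180.0, 0.0, 171.7]
ft_force: [0.6, -0.4, 5.7]
finger_gap: 15.2
grip_force: 35.3
```

Request:
send_rows(steps=[[[0,0,-0.015],[0,0,0]],[[0,0,-0.03],[0,0,0]]])

```text
time: 11.45
tool_pos: [500.7, 20.5, 59.0]
tcp_rot: [180.0, 0.0, 171.7]
ft_force: [-1.0, 1.0, 7.4]
finger_gap: 15.2
grip_force: 35.5
```

Request:
send_rows(steps=[[[0,0,-0.01],[0,0,0]],[[0,0,-0.01],[0,0,0]]])

```text
time: 11.7
tool_pos: [500.7, 20.5, 58.9]
tcp_rot: [180.0, 0.0, 171.7]
ft_force: [-1.8, 0.2, 8.7]
finger_gap: 15.3
grip_force: 35.7
```

Request:
send_rows(steps=[[[0,0,-0.005],[0,0,-0.04]],[[0,0,-0.005],[0,0,-0.08]],[[0,0,-0.005],[0,0,-0.12]],[[0,0,-0.005],[0,0,-0.12]]])

```text
time: 12.2
tool_pos: [500.6, 20.1, 58.8]
tcp_rot: [180.0, 0.0, 164.8]
ft_force: [-2.2, -0.1, 9.2]
finger_gap: 15.4
grip_force: 35.8
```

```bash
cat > s.py <<'E'
from h import *
s=sense();print(s['time'],s['tool_pos'].round(2),s['tcp_rot'].round(2),s['ft_force'].round(2),s['wrist_torque'].round(3),s['finger_gap'].round(1),s['grip_force'].round(1))
E
python3 s.py
```

```text
Traceback (most recent call last):
  File "s.py", line 2, in <module>
    s=sense();print(s['time'],s['tool_pos'].round(2),s['tcp_rot'].round(2),s['ft_force'].round(2),s['wrist_torque'].round(3),s['finger_gap'].round(1),s['grip_force'].round(1))
                                                                                                                             ^^^^^^^^^^^^^^^^^^^^^
AttributeError: 'float' object has no attribute 'round'
```

```bash
sed -i "s/,s\['finger_gap'\].*/)/" s.py; python3 s.py
```

```text
12.2 [500.62  20.06  58.75] [1.800e+02 3.000e-02 1.648e+02] [-2.19 -0.06  9.23] [-0.001  0.334 -0.12 ]
```

Request:
send_rows(steps=[[[0,0,0],[0,0,-0.04]],[[0,0,0],[0,0,-0.08]],[[0,0,0],[0,0,-0.12]],[[0,0,0],[0,0,-0.12]]])

```text
time: 12.7
tool_pos: [500.5, 19.7, 58.7]
tcp_rot: [-180.0, 0.0, 157.9]
ft_force: [-3.2, -2.2, 9.0]
finger_gap: 15.0
grip_force: 35.8
```

```bash
python3 s.py
```

```text
12.7 [500.53  19.7   58.74] [-1.7997e+02  3.0000e-02  1.5792e+02] [-3.24 -2.24  9.  ] [-0.303  0.443 -0.102]
```

Request:
send_rows(steps=[[[-0.01,-0.02,0],[0,0,-0.06]],[[-0.01,-0.02,0],[0,0,-0.12]],[[-0.01,-0.025,0],[0,0,-0.18]],[[-0.01,-0.025,0],[0,0,-0.24]],[[-0.01,-0.03,0],[0,0,-0.3]],[[-0.01,-0.03,0],[0,0,-0.3]]])

```text
time: 13.45
tool_pos: [500.0, 18.8, 58.7]
tcp_rot: [-180.0, 0.0, 140.7]
ft_force: [-4.1, -3.0, 10.2]
finger_gap: 15.7
grip_force: 35.9
```

```bash
python3 s.py
```

```text
13.45 [500.03  18.79  58.67] [-1.7996e+02  2.0000e-02  1.4071e+02] [-4.06 -3.02 10.15] [-0.314  0.516 -0.061]
```

Request:
send_rows(steps=[[[-0.01,-0.01,0.004],[0,0,-0.06]],[[-0.015,-0.015,0.004],[0,0,-0.12]],[[-0.02,-0.02,0.004],[0,0,-0.18]],[[-0.02,-0.02,0.004],[0,0,-0.24]],[[-0.02,-0.02,0.004],[0,0,-0.268]],[[-0.02,-0.02,0.004],[0,0,-0.268]]])

```text
time: 14.2
tool_pos: [499.3, 18.1, 58.7]
tcp_rot: [-180.0, 0.0, 125.4]
ft_force: [-4.0, -3.3, 10.1]
finger_gap: 15.3
grip_force: 35.8
```

```bash
python3 s.py; python3 - <<'E'
from h import *
s=snapshot("wrist");cv2.imwrite("pics/w4.png",cv2.cvtColor(s["img"],cv2.COLOR_RGB2BGR))
x,y,z=500,21.5,9
for a,r,h in [(-.954,71,40),(-.954,82,40),(-.954,82,46)]: print(proj(s,[x+r*np.cos(a),y+r*np.sin(a),z+h]).round(1))
print(finder.pinpoint("pointer_tip","wrist"),finder.pinpoint("sight","wrist"))
E
```

```text
14.2 [499.34  18.13  58.7 ] [-1.7996e+02  3.0000e-02  1.2539e+02] [-3.98 -3.27 10.15] [-0.471  0.503 -0.013]
[279.9 385.8]
[279.8 401.5]
[279.9 410.4]
[{'at': [0.4946, 0.9148], 'confidence': 0.97}, {'at': [0.7655, 0.46], 'confidence': 0.21}] [{'at': [0.4989, 0.951], 'confidence': 0.93}]
```

View pics/w4.png

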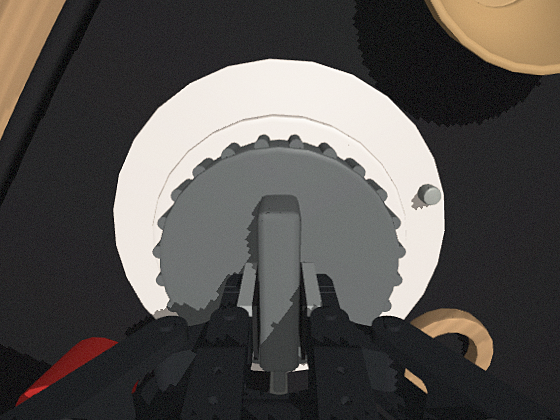

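Request:
send_rows(steps=[[[-0.01,-0.01,0.03],[0,0,0]],[[-0.015,-0.015,0.06],[0,0,0]],[[-0.015,-0.015,0.09],[0,0,0]],[[-0.015,-0.015,0.09],[0,0,0]]])

```text
time: 14.85
tool_pos: [499.3, 18.1, 61.3]
tcp_rot: [180.0, 0.0, 125.4]
ft_force: [-0.9, -1.8, 6.1]
finger_gap: 15.3
grip_force: 35.3
```

```bash
python3 s.py
```

```text
14.85 [499.3   18.1   61.32] [1.7997e+02 3.0000e-02 1.2541e+02] [-0.89 -1.82  6.1 ] [-0.084 -0.022 -0.062]
```

Request:
send_rows(steps=[[[0,-0.01,0.04],[0,0,0]],[[0,-0.01,0.08],[0,0,0]],[[0,-0.01,0.12],[0,0,0]],[[0,-0.01,0.15],[0,0,0]],[[0,-0.01,0.15],[0,0,0]]])

```text
time: 15.48
tool_pos: [499.3, 18.1, 65.6]
tcp_rot: [180.0, 0.0, 125.4]
ft_force: [0.5, 1.7, 4.9]
finger_gap: 15.2
grip_force: 35.2
```

```bash
python3 s.py
```

```text
15.475 [499.28  18.06  65.64] [1.7996e+02 1.0000e-02 1.2541e+02] [0.48 1.67 4.88] [ 0.372 -0.322 -0.026]
```

Still on the spring, with the torque near zero. I'll open the fingers now and then retreat upward.

Request:
send_rows(steps=[[[0,0,0],[0,0,0]],[[0,0,0],[0,0,0]],[[0,0,0],[0,0,0]],[[0,0,0],[0,0,0]],[[0,0,0],[0,0,0]],[[0,0,0],[0,0,0]]], fingers=0.6)

```text
time: 16.23
tool_pos: [499.0, 17.8, 65.4]
tcp_rot: [-180.0, 0.0, 125.4]
ft_force: [-0.6, -0.3, 0.6]
finger_gap: 34.6
grip_force: 0.0
```

Request:
send_rows(steps=[[[0,0,0.5],[0,0,0]],[[0,0,1.5],[0,0,0]],[[0,0,3],[0,0,0]],[[0,0,4.5],[0,0,0]],[[0,0,6],[0,0,0]],[[0,0,7],[0,0,0]],[[0,0,7],[0,0,0]]])

```text
time: 17.1
tool_pos: [500.6, 17.7, 280.0]
tcp_rot: [179.7, 0.3, 125.4]
ft_force: [0.5, 0.6, 0.5]
finger_gap: 34.1
grip_force: 0.0
```

```bash
python3 m.py pics/w5.png
```

```text
17.1 [500.60857955  17.7404959  279.97038889] [179.68530387   0.25686681 125.41236734] [ -3.8  -9.3  96.8   0.   92.1 -39.3] [0.48 0.59 0.48]
[[0.82, -0.55, -0.18, 456.84], [0.58, 0.78, 0.25, 81.41], [0.01, -0.31, 0.95, 422.73], [0.0, 0.0, 0.0, 1.0]]
base wrist [276.6 164. ] [0.79, 0.69] at z15: [499.9  20.4  15. ]
base top [266.3 238.9] [0.64, 0.64, 0.18] at z15: [497.3  26.9  15. ]
base side [308.1 236.4] [0.81, 0.25] at z15: [493.5   9.8  15. ]
base [494.25207057  22.23273656  25.41995001] [4.5, 5.3, 8.2]
wheel wrist [278.8 163.3] [0.61] at z15: [501.5  22.5  15. ]
wheel top [269.  238.5] [0.88] at z15: [498.3  19.8  15. ]
wheel side [302.8 237. ] [0.8] at z15: [503.6  21.4  15. ]
wheel [500.63215299  21.81278578  16.70441622] [1.1, 3.2, 2.1]
grip wrist [281.4 173.9] [0.64] at z15: [510.9  14.3  15. ]
grip top [267.8 238. ] [0.95] at z15: [499.6  23.   15. ]
grip side [305.6 221.5] [0.62] at z15: [538.4 -34.6  15. ]
grip [497.54198317  23.21790707  80.18587956] [5.0, 2.1, 3.2]
pointer_tip wrist [276.1 231.1] [0.64, 0.37] at z15: [546.1 -46.2  15. ]
pointer_tip side [303.8 210.7] [0.62] at z15: [572.6 -68.5  15. ]
pointer_tip [538.51935609 -29.99268373  60.3783791 ] [3.0, 3.0]
sight wrist [276.5 243.8] [0.7] at z15: [556.1 -59.3  15. ]
sight side [308.8 209.4] [0.87] at z15: [564.9 -82.8  15. ]
sight [545.07758318 -50.49886707  47.79848297] [3.9, 3.9]
tall_peg wrist [275.9 231.5] [0.58] at z15: [546.3 -46.7  15. ]
low_stub wrist [275.  161.1] [0.35, 0.2] at z15: [496.5  22.   15. ]
low_stub side [309.2 210. ] [0.51] at z15: [562.3 -81.5  15. ]
low_stub [479.53128314  36.73590249 141.29718012] [6.0, 6.0]
```

View pics/w5.png

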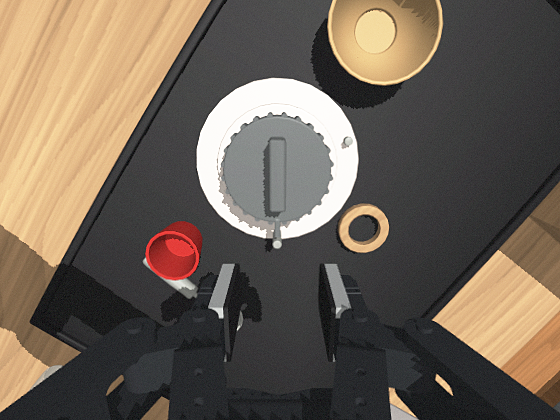

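The pointer at (277,228) lines up squarely with the tall peg's top at (277,244). The wheel rose freely and nothing else moved, so I'm handing in.

```bash
python3 -c "
from bench import order
print(order.hand_in())"
```

```text
the job is handed in; nothing more can be done
None
```

The wheel was pushed down until it touched bottom (about 4 N on the rubber at most, by wrist force), turned clockwise while held down and released; the last picture shows the pointer squarely at the tall peg. It followed the hand up freely to within about 1.5 mm of the top before I let go; full seating in the notch wasn't measured. The job was handed in at about 17 s with no verdict shown.

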